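Present a microscope condenser arm level over its assembly stand

TASK

Clear the assembly stand first: take the stage insert out of its groove and leave it standing on edge in a free slot of the grey rack. Then pick up the condenser arm by the balance point of its bar and finish while holding it, level and still, a few centimetres above the stand, clear of it, with the arm's sleeve straight over the post and its barrel straight over the ring seat. Leave everything else where it is.

Things in the scene. Friction and masses are not known exactly. Their poses are not given: they have to be found in the camera images.
- balance (a point): Balance point of the condenser arm: in the middle of the section of its white bar (20 mm wide, 22 mm high), 37 mm above the arm's underside, 61.4 mm from the barrel axis and 108.6 mm from the sleeve axis. Axes are the arm's: x along the bar from sleeve to barrel, z up. Grip the bar across y; from this point it is free for 37 mm towards the barrel and over 90 mm towards the sleeve.
- condenser: Condenser arm (loose, about 0.5 kg, 209 mm long, 48 mm tall): white bar with a heavy black upright barrel, 48 mm across, at its +x end and a white upright sleeve, 30 mm across with an 18 mm bore, at its -x end, axes 170 mm apart, tops flush. It rests level on both; the bar's underside is 26 mm above the table. Origin at its underside, half-way between the two axes.
- sleeve_foot (a point): Centre of the lower end of the arm's sleeve.
- barrel_foot (a point): Centre of the lower end of the arm's barrel.
- stand: Assembly stand, fixed: grey base plate 236 x 90 x 12 mm; origin under its centre, x along its length, z up. Steel post (14 mm across) at x = -85 mm, ring seat (68 mm outside, 56 mm inside) at x = +85 mm; across the middle (x = 0), along y, an open-topped groove 12 mm wide between two cheeks, tops 26 mm above the table. At the start the stage insert stands in it.
- post_top (a point): Centre of the top of the stand's post, 47 mm above the table.
- seat_top (a point): Centre of the ring seat's rim on the stand, 30 mm above the table.
- insert_mid (a point): Centre of the stage insert: loose aluminium plate, 0.12 kg, 8 mm thick (its x), 84 mm long (its y), 74 mm tall (its z). It stands on its long edge in the stand's groove, its underside 12 mm above the table, its top edge 37 mm above this point. Its 30 mm round opening begins 30 mm below the top edge.
- insert: The same stage insert; origin at the centre of its lower edge.
- rack: Grey plastic rack, fixed, 140 x 104 x 44 mm; origin under its centre, z up. Three slots run along its y at x = -44, 0 and +44 mm: each 14 mm wide, floor 8 mm above the table, mouth flared to about 30 mm at 44 mm height. The slot at x = -44 mm holds a spare insert; the other two are free.
- spare_mid (a point): Centre of the spare insert standing in the rack's slot at x = -44 mm; same size and shape as the stage insert.
- dish: Bystander: closed shallow dish, 90 mm across, 16 mm tall; origin at the centre of its underside
- eyepiece: Bystander: black eyepiece standing, 37 mm across, 55 mm tall; origin at the centre of its underside
- driver: Bystander: screwdriver, 160 mm long, lying; the origin is under it
- tipbox: Bystander: clear box with blue lid, 64 x 94 x 56 mm; origin at the centre of its underside
- bottle: Bystander: amber bottle, 60 mm across, 130 mm tall; origin at the centre of its underside
- jar: Bystander: white jar, 56 mm across, 60 mm tall; origin at the centre of its underside

How it is judged:
On the way, in this order (a step that is already met when the one before it is completed fails the run):
1. the stage insert stands on edge, let go, at the bottom of a free slot of the rack ((x of insert_mid in the frame of rack between -0.012 and 0.012 m or x of insert_mid in the frame of rack between 0.032 and 0.056 m) and y of insert_mid in the frame of rack between -0.02 and 0.02 m and z of insert_mid in the frame of rack between 0.039 and 0.049 m and angle between insert_mid's own z axis and vertical below 0.26 rad and contact force between the fingers and insert below 0.05 N), for 0.3 s.
2. the condenser arm is lifted clear of the table, gripped at its balance point (height (world z) of each of sleeve_foot, barrel_foot above 0.02 m and x of the grasp point in the frame of balance between -0.018 and 0.018 m and contact force between the fingers and condenser above 1 N), for 0.2 s.
At the end, for the whole second after the job is handed in: Gripped within 18 mm of the balance point, the arm is level within 0.1 rad and still, sleeve and barrel within 15 mm of post and seat axes, sleeve 8 to 80 mm above the post, stand untouched; the insert stands released on a free slot's floor, within 20 mm of its middle, 0.26 rad of upright (all of step 1 and x of the grasp point in the frame of balance between -0.018 and 0.018 m and contact force between the fingers and condenser above 1 N and horizontal distance between sleeve_foot and post_top below 0.015 m and horizontal distance between barrel_foot and seat_top below 0.015 m and z of sleeve_foot in the frame of post_top between 0.008 and 0.08 m and angle between condenser's own z axis and vertical below 0.1 rad and linear speed of condenser below 0.02 m/s and angular speed of condenser below 0.1 rad/s and contact force between condenser and stand below 0.05 N); the arm keeps its last pose, push and grip.
It fails at once if a bystander is knocked away (moved more than 30 mm) (distance of any of dish, eyepiece, driver, tipbox, bottle, jar from where it was at the start of the episode above 0.03 m).
It fails at once if the spare insert is disturbed (moved more than 20 mm) (distance of spare_mid from where it was at the start of the episode above 0.02 m).
It also fails if it takes over 64 s, if anything falls off the work surface, if the arm or the gripper's body presses on something with over 40 N, if the wrist force passes 120 N, or if a joint passes its speed limit or range.

ROBOT

A 6-joint arm with a two-finger parallel gripper is mounted at the origin on the work surface. World frame = base frame: x ahead of the robot, y to its left, z up, the work surface at z = 0. Lengths are in m, angles in rad, forces in N, time in s.
With the tool pointing down it reaches from about 0.3 to 0.875 m from the base axis. Payload 4.2 kg.
Tool frame: the origin (TCP) lies on the centre line of the jaws, within the pads' length; the fingertips stand 22 mm ahead of it and the grasp point (between the pads) lies 3 mm ahead of it; z points along the fingers, y is the direction in which the jaws open and shut (so a half turn about z gives the same grasp; the last joint's range is limited). The gripper opens to 85 mm and grips with 20 to 120 N. Pads are 22 mm wide; open, the fingers measure 114 mm over their backs; the gripper's body (76 mm by 85 mm) begins 54 mm behind the grasp point. The pads swing forward as they close: fully open they stand 13 mm farther back than shut.
Start: joints at [-1.352, 0.32, 1.565, -0, 1.257, -0.02], TCP at [0.136, -0.559, 0.217] pointing down, gripper open.
Joint ranges: [-3.11, 3.11], [-0.84, 2.01], [0.21, 2.61], [-1.34, 4.49], [0.05, 2.63], [-2.56, 2.56]. Speed limits (rad/s): [2.57, 2.57, 3.14, 3.14, 3.14, 3.14].

INTERFACE

Orientations are given as a unit quaternion [w, x, y, z].
In Python, from station import manip gives the robot as it stands.
- The arm moves only by the tool step_arm, never from a script. Its argument "targets" is a list of rows, each a list of 2 entries, a list of its own where there are three numbers: the shift along the tool's x, y, z in mm, then the turn, a rotation vector about the tool's x, y, z in rad. A call has 1 to 5 rows; each row is the pose to reach, as a shift and turn from the pose commanded when the call began, along the tool's axes at that moment; what a row does not reach only later rows make up. A row lasts 1/12 s, in which the tool goes at most 41.7 mm and 7.16 degrees, less where a joint would pass 70% of its speed; a pose out of reach is approached as far as the arm can. A call with a gripper value outside its range is refused whole. "jaw" is the closure in counts, from 0 (fully open) to 255 (shut), set as the call begins (left out, the last holds). The fingers move at their own pace and stop on an object; "newtons" is the grip in N (left out, the last holds). Time passes only in rows, so rows that repeat a pose let the fingers close. It gives the time, the measured TCP pose, the force and the opening at its end, in the units of the state.
- manip.observe(): the state, without advancing time (a new reading comes with each control period).
- manip.read_camera(name): name is "scene" or "top" or "wrist"; returns a dict with "color" (400x640x3 uint8, red, green, blue), "fx", "fy", "cx", "cy" (pixels), "distortion" ([k1, k2, p1, p2, k3] as OpenCV has them; the pictures are not rectified), "R" (3x3) and "t" (3): a world point X has camera coordinates R X + t. Camera axes: x right, y down, z forward; pixel columns grow to the right and rows downward; lengths in m; the calibration is good to about 2 mm. A picture is of the moment at which its call begins. There is no depth.
- manip.job_done(): hands the job in, once; it reports no verdict.
The state is a dict: "clock": time; "joint_positions": joint angles; "dq": joint speeds; "tau": joint torques, N m; "eef_pos": TCP position; "orientation": TCP orientation; "contact_force": force on the tool from outside, world axes, zero at the start; "moment": the same for the moment, N m; "width": finger opening in m.
Only numpy, scipy, OpenCV 4.12 (cv2) and the standard library are available. Lean on these libraries where they do the work, as an engineer would, in place of code of your own. Each camera call takes 0.05 s, during which the arm holds its last target. There are 200 camera calls.

## Working session

There is one attempt and no reset: what is moved stays moved. The work goes in short steps, Python scripts to look and compute and a tool call to move; the robot and the scene stay as the last step left them, time stands still between calls to the robot, and variables do not carry over. Pictures are saved under pics/ and viewed, about 8 in all and at most 12, crops included, and the job is handed in when it is done.

Besides the shell and the picture viewer there is one more tool, called after "Request:" by a JSON object that holds its "fn" and its "kwargs". step_arm: Moves the arm, as the interface text tells. Its arguments: {"type":"object","properties":{"targets":{"type":"array"},"jaw":{"type":"number"},"newtons":{"type":"number"}},"required":["targets"]}

```bash
mkdir -p pics; ls; cat > h.py <<'E'
import numpy as np, cv2
from station import manip
def cam(n):
    c=manip.read_camera(n); 
    for k in("R","t","color"): c[k]=np.array(c[k])
    c["K"]=np.array([[c["fx"],0,c["cx"]],[0,c["fy"],c["cy"]],[0,0,1.]]); c["D"]=np.array(c["distortion"],float)
    return c
def save(c,f): cv2.imwrite(f,cv2.cvtColor(c["color"],cv2.COLOR_RGB2BGR))
def ray(c,px):
    p=cv2.undistortPoints(np.array(px,float).reshape(-1,1,2),c["K"],c["D"]).reshape(-1,2)
    return -c["R"].T@c["t"], np.c_[p,np.ones(len(p))]@c["R"]
def onz(c,px,z):
    o,d=ray(c,px); return o+d*((z-o[2])/d[:,2])[:,None]
def proj(c,X):
    return cv2.projectPoints(np.array(X,float).reshape(-1,1,3),cv2.Rodrigues(c["R"])[0],c["t"].astype(float),c["K"],c["D"])[0].reshape(-1,2)
E
python3 - <<'E'
from h import *
import pickle
for n in("top","scene"):
    c=cam(n); save(c,f"pics/{n}0.png"); pickle.dump(c,open(f"{n}0.pkl","wb")); print(n,-c["R"].T@c["t"],c["R"][2])
print(manip.observe())
E
```

```text
pics
top [ 0.29748234 -0.03206793  1.30839567] [ 0.20658574  0.02635878 -0.97807339]
scene [1.39758941 0.32732819 0.80332866] [-0.70417066 -0.30056799 -0.64327488]
{'clock': 0.1, 'joint_positions': array([-1.35197457e+00,  3.20207790e-01,  1.56556430e+00,  1.52256081e-05,
        1.25741729e+00, -1.99984547e-02]), 'dq': array([-0.00085149, -0.00207139, -0.00429643, -0.00213792,  0.00107763,
       -0.00127796]), 'tau': array([ 1.28035012e-05, -4.16410697e+01, -2.34705234e+01, -7.99813779e-05,
        4.94774227e-03,  8.75231450e-06]), 'eef_pos': array([ 0.13592648, -0.55822995,  0.21667513]), 'orientation': array([-7.95139110e-04,  9.92879044e-01,  1.19124163e-01, -7.20314342e-05]), 'contact_force': array([-0.69271621,  0.62283812, -0.54170403]), 'moment': array([0.00808749, 0.01131709, 0.0389004 ]), 'width': 0.08541687941053305}
```

View pics/top0.png

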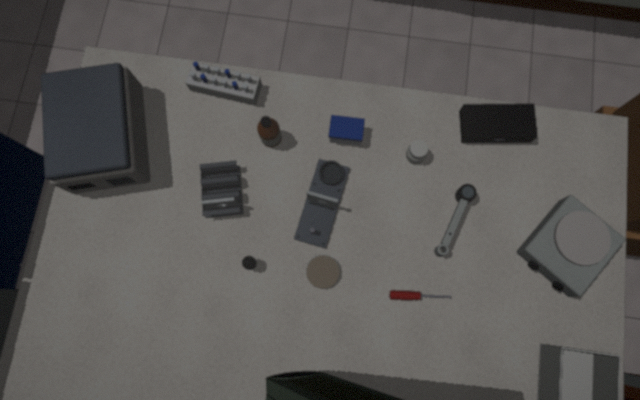

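View pics/scene0.png

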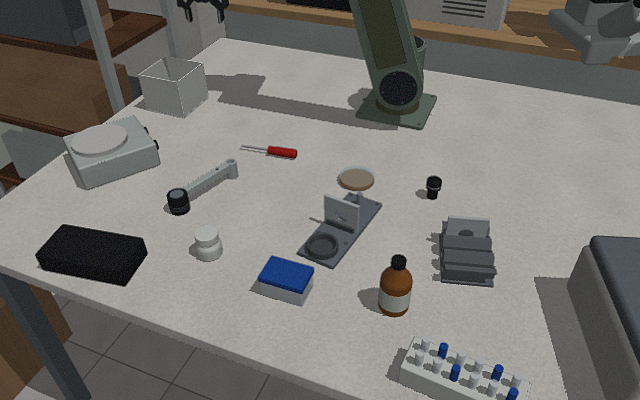

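The top view has image up roughly along +x and image right along -y. The stand is at about (323,203) with seat (333,173), post (315,232) and insert (322,197). The rack is at about (221,188) with the spare in its lower slot at (219,204). The condenser's barrel is at (467,192) and its sleeve at (443,250). The scene view agrees with this. Next I'll zoom in.

```bash
python3 - <<'E'
from h import *
import pickle
T=pickle.load(open("top0.pkl","rb"));S=pickle.load(open("scene0.pkl","rb"))
def crop(c,x,y,w,h,s):
    return cv2.resize(np.clip(c["color"][y:y+h,x:x+w,::-1].astype(float)*1.7,0,255).astype(np.uint8),None,fx=s,fy=s,interpolation=cv2.INTER_CUBIC)
M=np.zeros((600,800,3),np.uint8)
def put(im,x,y): M[y:y+im.shape[0],x:x+im.shape[1]]=im
put(crop(T,195,155,50,65,5),0,0)       #250x325
put(crop(T,290,152,65,98,4),255,0)     #260x392
put(crop(T,430,178,55,85,4),520,0)   #220x340
put(crop(S,430,205,75,85,3),0,330)     #225x255
put(crop(S,290,185,100,68,3),230,395)
put(crop(S,160,150,85,70,3),540,350)
cv2.imwrite("pics/m1.png",M)
for n,px in dict(seat=(333,173),post=(315,232),barrel=(467,192),sleeve=(443,250),rack=(221,188)).items(): print(n,onz(T,px,.045)[0])
E
```

```text
seat [0.65664637 0.01305413 0.045     ]
post [0.49079898 0.03749934 0.045     ]
barrel [ 0.65467033 -0.34924681  0.045     ]
sleeve [ 0.49048593 -0.29999288  0.045     ]
rack [0.57341022 0.30402769 0.045     ]
```

View pics/m1.png

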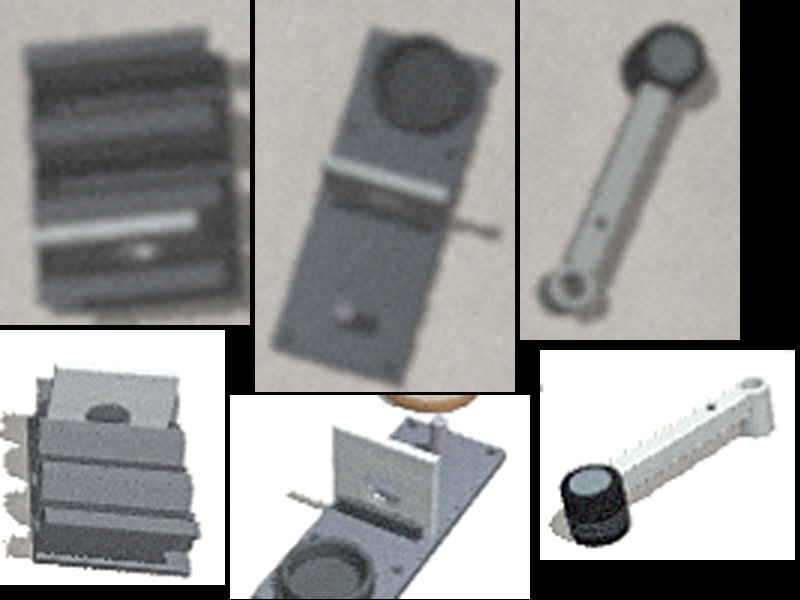

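```bash
python3 - <<'E'
from h import *
import pickle
T=pickle.load(open("top0.pkl","rb"));S=pickle.load(open("scene0.pkl","rb"))
def P(c,m,org,off,s,z):
    m=np.array(m,float); px=(m-org+.5)/s-.5+np.array(off); return onz(c,px,z)[:,:2]
np.set_printoptions(precision=4,suppress=True)
a=lambda p,q:np.degrees(np.arctan2(*(q-p)[::-1]))
st=lambda m,z:P(T,m,(255,0),(290,152),4,z)
seat=st([(424,85)],.03)[0];post=st([(345,311)],.047)[0];print("seat",seat,"post",post,"mid",(seat+post)/2,np.linalg.norm(seat-post),a(post,seat))
c=st([(374,28),(497,67),(404,386),(272,348)],.012);print("plate",c.mean(0),[np.linalg.norm(c[i]-c[(i+1)%4]) for i in range(4)],a(c[3],c[0]),a(c[2],c[1]))
e=st([(327,162),(447,193)],.086);print("ins",e,e.mean(0),np.linalg.norm(e[0]-e[1]),a(e[1],e[0])-90)
cd=P(T,[(672,56),(571,287)],(520,0),(430,178),4,.048);print("cond barrel,sleeve",cd,np.linalg.norm(cd[0]-cd[1]),a(cd[1],cd[0]))
sp=P(T,[(38,235),(196,218)],(0,0),(195,155),5,.082);print("spare",sp,sp.mean(0),np.linalg.norm(sp[0]-sp[1]),a(sp[1],sp[0])-90)
rk=P(T,[(27,45),(207,30),(40,295),(228,285)],(0,0),(195,155),5,.044);print("rack",rk,rk.mean(0),a(rk[2],rk[0]))
sc=lambda m,z:P(S,m,(230,395),(290,185),3,z)
print("scene: insert top",sc([(335,430),(438,458)],.086),"post",sc([(438,421)],.047),"seat",sc([(325,568)],.03))
print("scene spare",P(S,[(54,366),(179,377)],(0,330),(430,205),3,.082))
print("scene barrel, sleeve",P(S,[(593,484),(752,385)],(540,350),(160,150),3,.048))
E
```

```text
seat [0.6608 0.0167] post [0.4963 0.0459] mid [0.5786 0.0313] 0.16707294328937491 -10.067547559313569
plate [0.5787 0.0302] [np.float64(0.08989754456325869), np.float64(0.2310092087925356), np.float64(0.09233785842399105), np.float64(0.23439782161362713)] -8.665959783896765 -8.053482846031416
ins [[ 0.585   0.0694]
 [ 0.5755 -0.0102]] [0.5802 0.0296] 0.08018118095950659 -6.802171850260976
cond barrel,sleeve [[ 0.6551 -0.3501]
 [ 0.4914 -0.2976]] 0.17186252298708762 -17.776307158035
spare [[0.5229 0.3355]
 [0.5432 0.2563]] [0.5331 0.2959] 0.08169850139519662 14.376507806237669
rack [[0.6327 0.3733]
 [0.6546 0.2783]
 [0.4981 0.3395]
 [0.5173 0.2419]] [0.5757 0.3082] 14.093365791264677
scene: insert top [[ 0.5805 -0.0052]
 [ 0.5831  0.0748]] post [[0.4969 0.0466]] seat [[0.6632 0.0199]]
scene spare [[0.5447 0.2573]
 [0.5246 0.34  ]]
scene barrel, sleeve [[ 0.6555 -0.3453]
 [ 0.4941 -0.2959]]
```

```bash
cat >> h.py <<'E'
from scipy.spatial.transform import Rotation as Ro
def go(x,y,z,ang,s=None):
    "shift mm, turn rad to TCP at xyz, tool down with tool y at world angle ang deg"
    s=s or manip.observe(); q=s["orientation"]; R=Ro.from_quat(np.r_[q[1:],q[0]])
    a=np.radians(ang); Y=np.array([np.cos(a),np.sin(a),0]); Z=np.array([0,0,-1.])
    G=Ro.from_matrix(np.c_[np.cross(Y,Z),Y,Z])
    p=np.array(s["eef_pos"])
    print("t %.2f"%s["clock"],"at",(p*1000).round(1),"yang %.1f"%np.degrees(np.arctan2(*R.as_matrix()[:2,1][::-1])),"F",s["contact_force"].round(1),"w %.4f"%s["width"])
    print("shift",(R.inv().apply(np.array([x,y,z])-p)*1000).round(1),"turn",(R.inv()*G).as_rotvec().round(4))
E
python3 -c "
from h import *
go(.581,.031,.17,-7.5)"
```

```text
t 0.10 at [ 135.9 -558.2  216.7] yang -76.3 F [-0.7  0.6 -0.5] w 0.0854
shift [ 571.8 -467.1   47.4] turn [-1.4000e-03 -1.0000e-03 -1.2011e+00]
```

Request:
{"fn": "step_arm", "kwargs": {"targets": [[[572,-467,30],[0,0,-1.2]],[[572,-467,30],[0,0,-1.2]],[[572,-467,30],[0,0,-1.2]],[[572,-467,30],[0,0,-1.2]],[[572,-467,30],[0,0,-1.2]]], "jaw": 0, "newtons": 30}}

```text
clock: 0.52
eef_pos: [0.262, -0.3908, 0.2085]
orientation: [-0.0, 0.907, 0.421, 0.0]
contact_force: [1.2, 0.2, 0.2]
width: 0.0855
```

```bash
python3 -c "
from h import *
go(.581,.031,.17,-7.5)"
```

```text
t 0.52 at [ 262.  -390.8  208.5] yang -40.2 F [1.2 0.2 0.2] w 0.0855
shift [528.  -28.7  38.7] turn [-4.000e-04 -5.000e-04 -5.709e-01]
```

Request:
{"fn": "step_arm", "kwargs": {"targets": [[[528,-29,39],[0,0,-0.57]],[[528,-29,39],[0,0,-0.57]],[[528,-29,39],[0,0,-0.57]],[[528,-29,39],[0,0,-0.57]],[[528,-29,39],[0,0,-0.57]]]}}

```text
clock: 0.93
eef_pos: [0.3882, -0.2256, 0.1934]
orientation: [-0.0, 0.752, 0.659, -0.0]
contact_force: [1.2, -0.3, 0.6]
width: 0.085
```

```bash
python3 -c "
from h import *
go(.581,.031,.17,-7.5)"
```

```text
t 0.93 at [ 388.2 -225.6  193.4] yang -7.6 F [ 1.2 -0.3  0.6] w 0.0850
shift [279.7 157.4  23.4] turn [-0.0001  0.0001 -0.001 ]
```

Request:
{"fn": "step_arm", "kwargs": {"targets": [[[280,157,23],[0,0,0]],[[280,157,23],[0,0,0]],[[280,157,23],[0,0,0]],[[280,157,23],[0,0,0]],[[280,157,23],[0,0,0]]]}}

```text
clock: 1.35
eef_pos: [0.5137, -0.0598, 0.1784]
orientation: [-0.0, 0.754, 0.657, -0.0]
contact_force: [-0.1, -0.3, 0.4]
width: 0.0857
```

```bash
python3 -c "
from h import *
go(.581,.031,.17,-7.5)"
```

```text
t 1.35 at [513.7 -59.8 178.4] yang -7.8 F [-0.1 -0.3  0.4] w 0.0857
shift [99.1 54.3  8.3] turn [-0.0004  0.0002 -0.0057]
```

Request:
{"fn": "step_arm", "kwargs": {"targets": [[[99,54,8],[0,0,0]],[[99,54,8],[0,0,0]],[[99,54,8],[0,0,0]],[[99,54,8],[0,0,0]],[[99,54,8],[0,0,0]]]}}

```text
clock: 1.77
eef_pos: [0.5801, 0.0301, 0.1696]
orientation: [-0.0, 0.753, 0.658, -0.001]
contact_force: [-0.3, -0.4, 0.3]
width: 0.0853
```

```bash
python3 -c "
from h import *
import pickle
c=cam('wrist');save(c,'pics/w1.png');pickle.dump(c,open('w1.pkl','wb'))
print(-c['R'].T@c['t'],c['R'][2])
print(proj(c,[[.585,.0694,.086],[.5755,-.0102,.086]]))
go(.581,.031,.17,-7.5)"
```

```text
[0.59021646 0.11003823 0.3264042 ] [-0.04437507 -0.30881938 -0.95008497]
[[319.06613999 144.99137074]
 [320.54166741 250.59950171]]
t 1.82 at [579.5  29.  170. ] yang -7.8 F [ 0.2 -0.2 -0.6] w 0.0855
shift [ 2.2  1.2 -0. ] turn [-0.0019  0.0009 -0.0049]
```

View pics/w1.png

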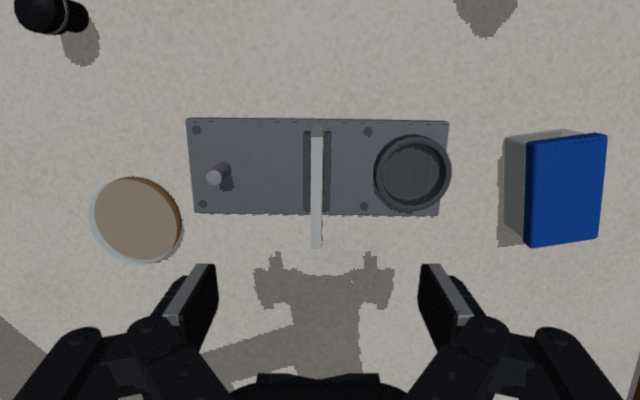

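The wrist view shows the insert's bright top edge running from about (317,138) to (317,248). The post top is at (213,178), the seat rim at (412,173), and the stand corners are visible. Next I measure the edge precisely.

```bash
python3 - <<'E'
from h import *
import pickle
np.set_printoptions(precision=4,suppress=True)
c=pickle.load(open('w1.pkl','rb')); g=cv2.cvtColor(c["color"],cv2.COLOR_RGB2GRAY)
print("col317",g[118:256:3,317])
for r in (145,170,195,210): print(r,g[r,305:332])
cd=onz(c,[(187,118),(448,122),(440,215),(193,212)],.012);print("plate",cd[:,:2],cd.mean(0))
q=onz(c,[(213,178)],.047)[0];w=onz(c,[(412.5,173)],.03)[0];print("post",q,"seat",w,np.linalg.norm(w-q),np.degrees(np.arctan2(w[1]-q[1],w[0]-q[0])))
print("ins edge ends",onz(c,[(317,138),(316.5,248)],.086))
E
```

```text
col317 [122  89  92  95  95  96  99 145 145 146 147 146 147 147 147 147 148 147
 147 147 148 148 149 149 148 149 149 149 149 148 149 149 150 149 150 150
 149 149 148 148 148 148 148 147 158 160]
145 [ 63  62  62  64  56  67 133 146 146 145 145 146 146 146 144 146 144 132
  92  63  61  63  64  63  64  62  82]
170 [ 62  61  64  62  55  89 138 147 147 146 147 148 147 146 146 148 143 101
  53  54  60  64  62  62  59  60  81]
195 [ 60  61  61  62  56 101 141 148 148 146 148 149 148 150 149 148 131  82
  56  60  60  62  62  62  57  79  85]
210 [ 60  52  54  52  63 104 141 148 147 146 149 150 148 149 150 147 117  72
  48  48  51  53  55  55  63  79  85]
plate [[ 0.4706  0.0968]
 [ 0.6996  0.0625]
 [ 0.6898 -0.0252]
 [ 0.4547  0.0093]] [0.5787 0.0359 0.012 ]
post [0.4938 0.0476 0.047 ] seat [0.6611 0.0251 0.03  ] 0.1696738400686403 -7.654185680296055
ins edge ends [[ 0.5842  0.0743  0.086 ]
 [ 0.5728 -0.0076  0.086 ]]
```

```bash
python3 -c "
from h import *
go(.579,.032,.075,-8)"
```

```text
t 1.82 at [579.5  29.  170. ] yang -7.8 F [ 0.2 -0.2 -0.6] w 0.0855
shift [ 3.  -0.7 95. ] turn [-0.0019  0.0009  0.0038]
```

Request:
{"fn": "step_arm", "kwargs": {"targets": [[[3,-0.5,30],[0,0,0]],[[3,-0.5,60],[0,0,0]],[[3,-0.5,85],[0,0,0]],[[3,-0.5,95],[0,0,0]],[[3,-0.5,95],[0,0,0]]]}}

```text
clock: 2.23
eef_pos: [0.5775, 0.0306, 0.0736]
orientation: [-0.002, 0.754, 0.656, -0.002]
contact_force: [-1.1, 0.3, -0.0]
width: 0.0855
```

Request:
{"fn": "step_arm", "kwargs": {"targets": [[[0,0,0],[0,0,0]],[[0,0,0],[0,0,0]],[[0,0,0],[0,0,0]],[[0,0,0],[0,0,0]],[[0,0,0],[0,0,0]]], "jaw": 255, "newtons": 30}}

```text
clock: 2.65
eef_pos: [0.5806, 0.0319, 0.0768]
orientation: [0.001, 0.754, 0.657, 0.001]
contact_force: [-0.9, -0.1, 0.1]
width: 0.0255
```

Request:
{"fn": "step_arm", "kwargs": {"targets": [[[0,0,0],[0,0,0]],[[0,0,0],[0,0,0]],[[0,0,0],[0,0,0]],[[0,0,0],[0,0,0]],[[0,0,0],[0,0,0]]]}}

```text
clock: 3.07
eef_pos: [0.58, 0.0319, 0.0757]
orientation: [0.0, 0.754, 0.657, -0.0]
contact_force: [-0.2, 0.1, -0.4]
width: 0.0
```

```bash
python3 -c "
from h import *
go(.579,.032,.18,-8)"
```

```text
t 3.07 at [580.   31.9  75.7] yang -7.8 F [-0.2  0.1 -0.4] w 0.0000
shift [-1.000e-01 -1.000e+00 -1.043e+02] turn [-0.0001  0.0001  0.0027]
```

```bash
python3 -c "
from h import *
c=cam('wrist');s=cam('scene')
M=np.zeros((400,800,3),np.uint8)
M[:400,:400]=c['color'][:,120:520]
M[:400,400:]=cv2.resize(s['color'][160:280,290:410],(400,400))
save({'color':M},'pics/w2.png'); print(manip.observe()['width'])"
```

```text
-0.00016551055722349313
```

View pics/w2.png

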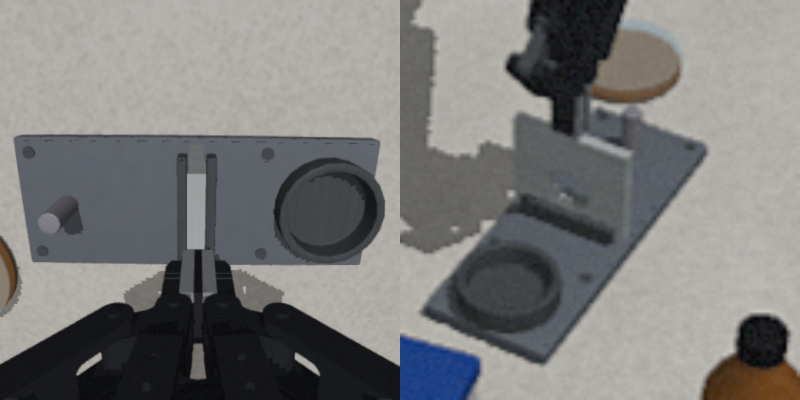

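The closed fingers appear at the insert's top edge, around wrist crop (197,255), yet the width reads 0. I'll check whether they really straddle the plate.

```bash
python3 -c "
from h import *
c=cam('wrist');s=cam('scene')
for z in (.054,.07,.086):
  X=[[.58+dx+.0015*(dy>0),.032+dy,z] for dx in(-.004,.004) for dy in (.011,-.011)]
  print(z,'wrist',proj(c,X).round(0).tolist(),'scene',proj(s,X).round(0).tolist())
print(proj(c,[[.585,.0735,.086],[.574,-.0095,.086]]))
M=np.zeros((600,800,3),np.uint8)
M[:,:400]=cv2.resize(c['color'][220:400,260:380],(400,600))
M[:,400:]=cv2.resize(s['color'][165:240,318:368],(400,600))
save({'color':np.clip(M*1.8,0,255).astype(np.uint8)},'pics/w3.png')"
```

```text
0.054 wrist [[313.0, 217.0], [315.0, 254.0], [327.0, 216.0], [329.0, 252.0]] scene [[346.0, 212.0], [337.0, 209.0], [344.0, 214.0], [335.0, 211.0]]
0.07 wrist [[312.0, 229.0], [315.0, 268.0], [328.0, 227.0], [330.0, 266.0]] scene [[346.0, 206.0], [337.0, 204.0], [344.0, 209.0], [335.0, 206.0]]
0.086 wrist [[311.0, 243.0], [315.0, 285.0], [329.0, 241.0], [331.0, 283.0]] scene [[346.0, 201.0], [337.0, 198.0], [345.0, 203.0], [335.0, 200.0]]
[[318.68062426 176.8243676 ]
 [319.33252285 336.43777922]]
```

View pics/w3.png

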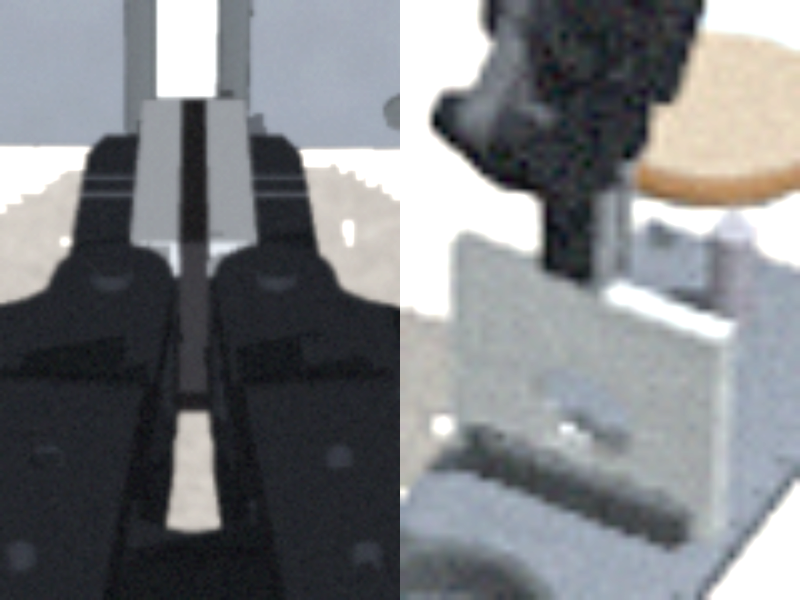

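The fingers are shut above the insert. The wrist view centres them over it, and the tips sit roughly at the top edge, higher than the stated tool geometry implies. I'll open, go 23 mm lower (still above the cheeks either way) and close again.

Request:
{"fn": "step_arm", "kwargs": {"targets": [[[0,0,0],[0,0,0]],[[0,0,0],[0,0,0]],[[0,0,0],[0,0,0]],[[0,0,0],[0,0,0]],[[0,0,0],[0,0,0]]], "jaw": 100}}

```text
clock: 3.68
eef_pos: [0.58, 0.0319, 0.0757]
orientation: [0.0, 0.754, 0.657, -0.0]
contact_force: [0.4, -0.3, 0.3]
width: 0.052
```

Request:
{"fn": "step_arm", "kwargs": {"targets": [[[0,0,5],[0,0,0]],[[0,0,10],[0,0,0]],[[0,0,16],[0,0,0]],[[0,0,23],[0,0,0]],[[0,0,23],[0,0,0]]]}}

```text
clock: 4.1
eef_pos: [0.5787, 0.0318, 0.0508]
orientation: [-0.001, 0.754, 0.657, -0.001]
contact_force: [0.0, 0.2, -0.5]
width: 0.0521
```

```bash
python3 -c "
from h import *
go(.579,.032,.05,-8)
c=cam('wrist');s=cam('scene')
M=np.zeros((400,800,3),np.uint8)
M[:,:533]=cv2.resize(c['color'][160:400,160:480],(533,400))
M[:,533:]=cv2.resize(s['color'][165:240,318:368],(267,400))
save({'color':np.clip(M*1.6,0,255).astype(np.uint8)},'pics/w4.png')"
```

```text
t 4.10 at [578.7  31.8  50.8] yang -7.9 F [ 0.   0.2 -0.5] w 0.0521
shift [0.2 0.3 0.8] turn [-0.0035  0.0007  0.0026]
```

View pics/w4.png

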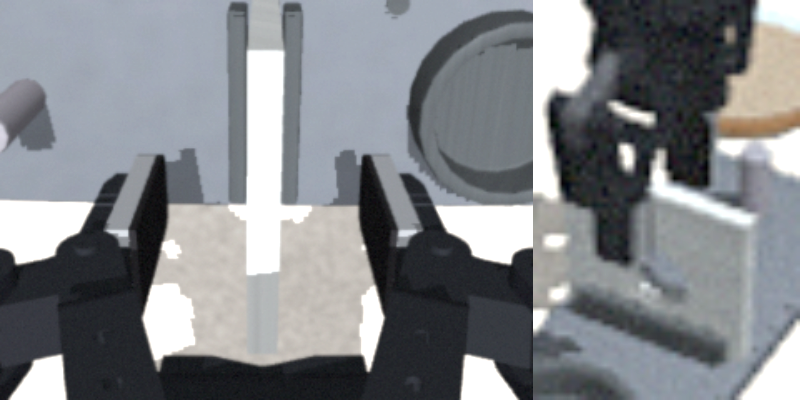

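The fingers now straddle the plate, with the front tip at about scene px (333,214). I'll close.

Request:
{"fn": "step_arm", "kwargs": {"targets": [[[0,0,0],[0,0,0]],[[0,0,0],[0,0,0]],[[0,0,0],[0,0,0]],[[0,0,0],[0,0,0]],[[0,0,0],[0,0,0]]], "jaw": 255, "newtons": 30}}

```text
clock: 4.62
eef_pos: [0.5801, 0.0319, 0.0531]
orientation: [0.0, 0.754, 0.657, 0.0]
contact_force: [-0.6, 0.1, 1.4]
width: 0.0072
```

```bash
python3 -c "
from h import *
go(.579,.032,.16,-8)
s=manip.observe(); print(s['joint_positions'].round(4).tolist())
c=cam('scene')
for z in (.03,.04,.05,.06,.07): print(z,proj(c,[[.607,.028,z]]))"
```

```text
t 4.62 at [580.1  31.9  53.1] yang -7.9 F [-0.6  0.1  1.4] w 0.0072
shift [  -0.    -1.  -106.9] turn [ 0.0004 -0.      0.0026]
[0.0352, 0.4766, 1.7713, -0.0001, 0.8934, 0.1722]
0.03 [[334.36357164 226.67247253]]
0.04 [[334.38953987 223.2926225 ]]
0.05 [[334.41575334 219.87416343]]
0.06 [[334.44221515 216.41646256]]
0.07 [[334.46892841 212.91887401]]
```

Gripped, with width 7 mm. The fingertips sit about 30 mm higher than the TCP reading implies, so I'll work heights from the observed contact. Now I'll lift.

Request:
{"fn": "step_arm", "kwargs": {"targets": [[[0,0,-15],[0,0,0]],[[0,0,-40],[0,0,0]],[[0,0,-75],[0,0,0]],[[0,0,-105],[0,0,0]],[[0,0,-115],[0,0,0]]], "newtons": 50}}

```text
clock: 5.08
eef_pos: [0.5824, 0.032, 0.1723]
orientation: [0.003, 0.754, 0.657, 0.003]
contact_force: [1.1, -0.4, -0.8]
width: 0.0063
```

```bash
python3 -c "
from h import *
go(.619,.318,.168,14.2)"
```

```text
t 5.08 at [582.4  32.  172.3] yang -7.8 F [ 1.1 -0.4 -0.8] w 0.0063
shift [288.3  -2.8   4.7] turn [ 8.300e-03  2.000e-04 -3.848e-01]
```

Request:
{"fn": "step_arm", "kwargs": {"targets": [[[30,0,0],[0,0,-0.05]],[[65,0,0],[0,0,-0.13]],[[105,-1,0],[0,0,-0.21]],[[145,-1,0],[0,0,-0.29]],[[185,-2,0],[0,0,-0.385]]]}}

```text
clock: 5.5
eef_pos: [0.6029, 0.2168, 0.1665]
orientation: [-0.0, 0.613, 0.79, -0.001]
contact_force: [0.6, -0.1, -1.1]
width: 0.0068
```

```bash
python3 -c "
from h import *
go(.619,.318,.168,14.2)"
```

```text
t 5.50 at [602.9 216.8 166.5] yang 14.4 F [ 0.6 -0.1 -1.1] w 0.0068
shift [94.  40.8 -1.6] turn [-0.0015  0.0003  0.0038]
```

Request:
{"fn": "step_arm", "kwargs": {"targets": [[[30,13,-1],[0,0,0]],[[60,26,-1],[0,0,0]],[[85,37,-1],[0,0,0]],[[94,41,-1],[0,0,0]],[[94,41,-1],[0,0,0]]]}}

```text
clock: 5.92
eef_pos: [0.6194, 0.3188, 0.1668]
orientation: [-0.001, 0.613, 0.79, -0.001]
contact_force: [-0.2, -0.0, -1.6]
width: 0.0065
```

Request:
{"fn": "step_arm", "kwargs": {"targets": [[[0,0,0],[0,0,0]],[[0,0,0],[0,0,0]],[[0,0,0],[0,0,0]]]}}

```text
clock: 6.17
eef_pos: [0.6199, 0.3148, 0.1687]
orientation: [0.0, 0.615, 0.789, -0.0]
contact_force: [-0.0, -0.6, -0.9]
width: 0.0069
```

```bash
python3 -c "
from h import *
import pickle
go(.619,.318,.168,14.2)
c=cam('wrist');s=cam('scene');pickle.dump(c,open('w5.pkl','wb'))
M=np.zeros((600,800,3),np.uint8)
M[:400,:640]=c['color']
M[400:,:400]=cv2.resize(s['color'][130:290,390:550],(400,400))[100:300]
M[400:,400:]=cv2.resize(s['color'][160:210,420:520],(400,200))
save({'color':np.clip(M*1.3,0,255).astype(np.uint8)},'pics/w5.png')"
```

```text
t 6.17 at [619.9 314.8 168.7] yang 14.1 F [-0.  -0.6 -0.9] w 0.0069
shift [ 3.3 -0.1  0.7] turn [-0.0007  0.0007 -0.0015]
```

View pics/w5.png

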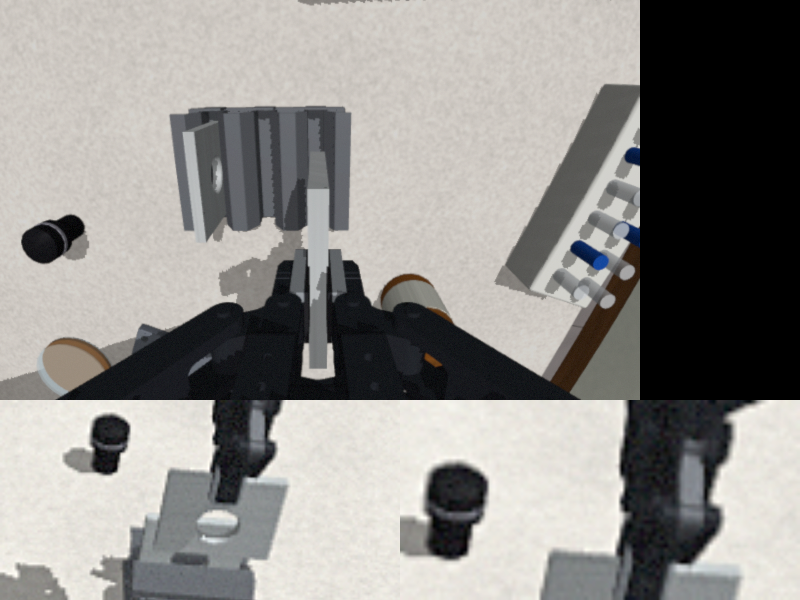

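The insert hangs upright over the right-hand slot. The rack top corners in the wrist view are about (171,114), (351,112), (348,229) and (187,230). I'll compute the offset from these.

```bash
python3 - <<'E'
from h import *
import pickle
np.set_printoptions(precision=4,suppress=True)
c=pickle.load(open('w5.pkl','rb'))
k=onz(c,[(171,114),(351,112),(348,229),(187,230)],.044)[:,:2]; print("rack",k,k.mean(0),[np.linalg.norm(k[i]-k[(i+1)%4]) for i in range(4)])
d=k[1]+k[2]-k[0]-k[3]; u=d/np.linalg.norm(d); print("yaw",np.degrees(np.arctan2(u[1],u[0])),"slot",k.mean(0)+.044*u)
# held insert: top edge z guess = .086+.1157
print("ins",onz(c,[(318,189),(317.5,368)],.086+.1157), "spare",onz(c,[(190,133),(204,240)],.082))
g=cv2.cvtColor(c["color"],cv2.COLOR_RGB2GRAY)
for r in (125,145): print(r,g[r,285:355])
rk=np.array([.576,.308]);y=np.radians(14.2);ux=np.array([np.cos(y),np.sin(y)]);uy=np.array([-ux[1],ux[0]])
print(proj(c,[[*(rk+.044*ux+b*uy),.008] for b in(-.05,.05)]))
E
```

```text
rack [[0.4919 0.3427]
 [0.6297 0.3782]
 [0.6541 0.2822]
 [0.5179 0.2465]] [0.5734 0.3124] [np.float64(0.14233645027795677), np.float64(0.09906999056318151), np.float64(0.14085150720881137), np.float64(0.09965792019305258)]
yaw 14.548831812604993 slot [0.616  0.3235]
ins [[0.6086 0.357  0.2017]
 [0.6288 0.2757 0.2017]] spare [[0.5212 0.3397 0.082 ]
 [0.5428 0.2613 0.082 ]]
125 [ 80  82  80  80  81  81  80  80  81  81  72  62  60  58  59  60  58  58
  59  59  58  57  51  73  82  82  82  82  82  81  82  82  80  62  54  51
  49  51  46  49  50  50  48  51  50  51  50  53  50  52  66  79  81  81
  80  82  82  81  82  82  82  81  81  81  82  92 144 153 154 154]
145 [ 81  80  81  80  80  79  81  80  80  80  75  66  61  59  60  61  60  59
  58  58  58  58  52  64  79  80  80  81  82  81  80  82  80  81  77  58
  48  49  45  47  50  50  49  50  49  52  48  47  44  51  72  78  80  81
  79  82  80  81  80  82  80  80  81  79  83 107 151 157 157 155]
[[318.6369 219.828 ]
 [318.5895 114.3669]]
```

Request:
{"fn": "step_arm", "kwargs": {"targets": [[[5,-0.5,15],[0,0,0]],[[5,-0.5,35],[0,0,0]],[[5,-0.5,55],[0,0,0]],[[5,-0.5,70],[0,0,0]],[[5,-0.5,75],[0,0,0]]]}}

```text
clock: 6.68
eef_pos: [0.6168, 0.3197, 0.0911]
orientation: [-0.001, 0.615, 0.789, -0.002]
contact_force: [0.1, 0.3, -1.5]
width: 0.007
```

Request:
{"fn": "step_arm", "kwargs": {"targets": [[[0,0,10],[0,0,0]],[[0,0,20],[0,0,0]],[[0,0,28],[0,0,0]],[[0,0,34],[0,0,0]],[[0,0,36],[0,0,0]]]}}

```text
clock: 7.1
eef_pos: [0.6178, 0.3211, 0.0566]
orientation: [-0.0, 0.614, 0.789, -0.001]
contact_force: [-0.9, 0.3, -2.0]
width: 0.0066
```

```bash
python3 -c "
from h import *
go(.619,.319,.049,14.2)
c=cam('wrist')
g=cv2.cvtColor(c['color'],cv2.COLOR_RGB2GRAY)
for r in (95,125,140): print(r,g[r,285:355])
"
```

```text
t 7.10 at [617.8 321.1  56.6] yang 14.2 F [-0.9  0.3 -2. ] w 0.0066
shift [-2.3  0.6  7.6] turn [-0.0014  0.0004  0.0001]
95 [168 169 169 170 172 174 174 174 174 173 172 172 173 173 173 174 174 175
 175 175 174 173 171 170 169 169 170 171 172 174 173 174 173 174 174 174
 173 172 172 171 172 171 172 172 172 172 173 173 172 171 172 171 172 173
 172 172 173 173 174 175 176 177 175 173 170 167 165 164 166 167]
125 [173 174 172 172 172 173 172 172 172 171 172 171 171 172 173 173 175 176
 177 177 178 178 179 178 179 178 178 176 174 174 176 175 176 176 176 176
 176 177 177 177 176 174 173 174 175 174 173 172 173 173 173 174 174 175
 176 177 177 178 178 178 178 178 178 176 172 169 168 167 168 170]
140 [93 93 93 94 92 94 92 92 92 87 81 65 54 53 53 55 53 42 44 56 57 57 58 57
 57 56 58 57 55 58 57 56 58 56 55 57 56 57 56 56 56 55 48 48 51 55 54 58
 60 73 83 86 91 92 92 93 94 94 94 92 94 94 94 93 93 93 93 94 94 93]
```

Request:
{"fn": "step_arm", "kwargs": {"targets": [[[0,0,3],[0,0,0]],[[0,0,5],[0,0,0]],[[0,0,7],[0,0,0]],[[0,0,7],[0,0,0]],[[0,0,7],[0,0,0]]]}}

```text
clock: 7.57
eef_pos: [0.6183, 0.3214, 0.0508]
orientation: [0.0, 0.614, 0.789, 0.0]
contact_force: [-0.3, 0.3, -1.7]
width: 0.0068
```

Request:
{"fn": "step_arm", "kwargs": {"targets": [[[0,0,1],[0,0,0]],[[0,0,1.5],[0,0,0]],[[0,0,1.5],[0,0,0]]]}}

```text
clock: 7.82
eef_pos: [0.6183, 0.3213, 0.0492]
orientation: [0.0, 0.614, 0.789, -0.0]
contact_force: [0.5, -0.2, -0.7]
width: 0.0069
```

Request:
{"fn": "step_arm", "kwargs": {"targets": [[[0,0,1],[0,0,0]],[[0,0,2],[0,0,0]],[[0,0,2],[0,0,0]]]}}

```text
clock: 8.07
eef_pos: [0.6186, 0.3214, 0.0491]
orientation: [0.0, 0.614, 0.789, 0.001]
contact_force: [-2.5, -1.4, 7.7]
width: 0.0067
```

Floor contact, with the expected height reached. I'll release with a partial opening.

Request:
{"fn": "step_arm", "kwargs": {"targets": [[[0,0,-1],[0,0,0]],[[0,0,-1],[0,0,0]],[[0,0,-1],[0,0,0]],[[0,0,-1],[0,0,0]],[[0,0,-1],[0,0,0]]], "jaw": 150}}

```text
clock: 8.48
eef_pos: [0.6182, 0.3213, 0.0479]
orientation: [-0.0, 0.614, 0.789, -0.0]
contact_force: [0.1, -0.2, -0.2]
width: 0.0355
```

Request:
{"fn": "step_arm", "kwargs": {"targets": [[[0,0,-10],[0,0,0]],[[0,0,-35],[0,0,0]],[[0,0,-70],[0,0,0]],[[0,0,-100],[0,0,0]],[[0,0,-120],[0,0,0]]]}}

```text
clock: 8.9
eef_pos: [0.6194, 0.3219, 0.1727]
orientation: [0.001, 0.614, 0.789, 0.002]
contact_force: [1.0, 0.6, 0.2]
width: 0.0354
```

```bash
python3 -c "
from h import *
import pickle
go(.58,-.33,.17,72.2)
c=cam('wrist');s=cam('scene');pickle.dump(c,open('w6.pkl','wb'))
M=np.zeros((400,800,3),np.uint8)
M[:,:400]=cv2.resize(c['color'][60:300,120:360],(400,400))
M[:,400:]=cv2.resize(s['color'][180:300,400:520],(400,400))
save({'color':np.clip(M*1.5,0,255).astype(np.uint8)},'pics/w6.png')"
```

```text
t 8.90 at [619.4 321.9 172.7] yang 14.2 F [1.  0.6 0.2] w 0.0354
shift [-622.3 -198.2    1. ] turn [ 0.0053  0.0017 -1.0122]
```

View pics/w6.png

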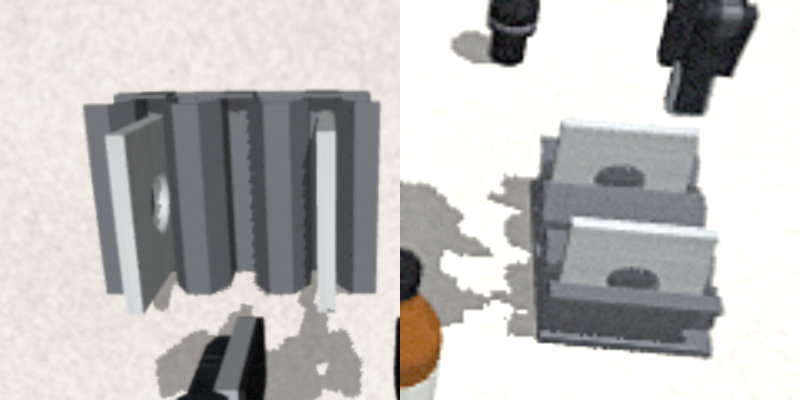

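The insert is upright in the +44 slot and released; the spare and rack look undisturbed. I'll verify its position numerically and travel to the condenser.

```bash
python3 -c "
from h import *
import pickle
c=pickle.load(open('w6.pkl','rb'))
f=lambda p:[120+p[0]/1.667,60+p[1]/1.667]
e=onz(c,[f((326,131)),f((327,308))],.082);print('insert',e,e.mean(0))
k=onz(c,[f((84,104)),f((379,101)),f((376,293)),f((107,293))],.044);print('rack',k.mean(0))
d=k[1]+k[2]-k[0]-k[3];u=d[:2]/np.linalg.norm(d[:2]);v=(e-k).mean(0)[:2] if 0 else (e.mean(0)-k.mean(0))[:2];print('insert in rack',v@u,v@[-u[1],u[0]])
go(.597,-.33,.18,72.5)
"
```

```text
insert [[0.6068172  0.36364397 0.082     ]
 [0.62725695 0.28428896 0.082     ]] [0.61703708 0.32396646 0.082     ]
rack [0.57266572 0.31209404 0.044     ]
insert in rack 0.04592958604186257 0.0004944509434584611
t 9.00 at [620.5 322.5 174.1] yang 14.2 F [-0.2 -0.5  0.8] w 0.0350
shift [-626.8 -182.9   -9.1] turn [ 0.0102  0.0032 -1.0173]
```

Request:
{"fn": "step_arm", "kwargs": {"targets": [[[-20,-6,-2],[0,0,-0.05]],[[-60,-20,-3],[0,0,-0.15]],[[-100,-32,-4],[0,0,-0.25]],[[-140,-45,-5],[0,0,-0.35]],[[-180,-57,-6],[0,0,-0.45]]], "jaw": 0}}

```text
clock: 9.42
eef_pos: [0.606, 0.1325, 0.1731]
orientation: [-0.001, 0.42, 0.908, -0.001]
contact_force: [0.1, -0.5, 0.4]
width: 0.0852
```

```bash
python3 -c "
from h import *
go(.597,-.33,.18,72.5)
"
```

```text
t 9.42 at [606.  132.5 173.1] yang 40.3 F [ 0.1 -0.5  0.4] w 0.0852
shift [-346.8 -306.2   -6.6] turn [-0.0017 -0.0014 -0.5615]
```

Insert is centred: rack frame x = 46 mm, y = 0.5 mm.

Request:
{"fn": "step_arm", "kwargs": {"targets": [[[-347,-306,-7],[0,0,-0.56]],[[-347,-306,-7],[0,0,-0.56]],[[-347,-306,-7],[0,0,-0.56]],[[-347,-306,-7],[0,0,-0.56]],[[-347,-306,-7],[0,0,-0.56]]]}}

```text
clock: 9.83
eef_pos: [0.6015, -0.0673, 0.1763]
orientation: [-0.001, 0.153, 0.988, 0.0]
contact_force: [2.0, 0.5, 0.1]
width: 0.0855
```

```bash
python3 -c "
from h import *
go(.597,-.33,.18,72.5)
"
```

```text
t 9.83 at [601.5 -67.3 176.3] yang 72.4 F [2.  0.5 0.1] w 0.0855
shift [ -75.1 -251.8   -3.8] turn [-0.0002 -0.0018 -0.0017]
```

Request:
{"fn": "step_arm", "kwargs": {"targets": [[[-75,-252,-4],[0,0,0]],[[-75,-252,-4],[0,0,0]],[[-75,-252,-4],[0,0,0]],[[-75,-252,-4],[0,0,0]],[[-75,-252,-4],[0,0,0]]]}}

```text
clock: 10.25
eef_pos: [0.5966, -0.2758, 0.1794]
orientation: [-0.001, 0.156, 0.988, 0.0]
contact_force: [0.6, 0.0, -0.7]
width: 0.0855
```

```bash
python3 -c "
from h import *
go(.597,-.33,.18,72.5)
"
```

```text
t 10.25 at [ 596.6 -275.8  179.4] yang 72.1 F [ 0.6  0.  -0.7] w 0.0855
shift [-17.1 -51.5  -0.6] turn [ 0.0003 -0.0019 -0.0075]
```

Request:
{"fn": "step_arm", "kwargs": {"targets": [[[-10,-31,0],[0,0,0]],[[-17,-51,0],[0,0,0]],[[-17,-51,0],[0,0,0]],[[-17,-51,0],[0,0,0]],[[-17,-51,0],[0,0,0]]]}}

```text
clock: 10.67
eef_pos: [0.5977, -0.3268, 0.1795]
orientation: [-0.001, 0.156, 0.988, 0.001]
contact_force: [-0.5, 0.2, 0.6]
width: 0.0852
```

```bash
python3 -c "
from h import *
import pickle
c=cam('wrist');save(c,'pics/w7.png');pickle.dump(c,open('w7.pkl','wb'))
print(proj(c,[[.6553,-.348,.048],[.4925,-.297,.048]]))
go(.597,-.33,.18,72.5)"
```

```text
[[314.3480785  248.58309176]
 [311.77259713  45.626014  ]]
t 10.72 at [ 597.9 -326.3  179.9] yang 72.1 F [-0.8  0.4  0.2] w 0.0855
shift [-0.3 -3.8 -0.1] turn [ 0.0007 -0.0014 -0.0063]
```

View pics/w7.png

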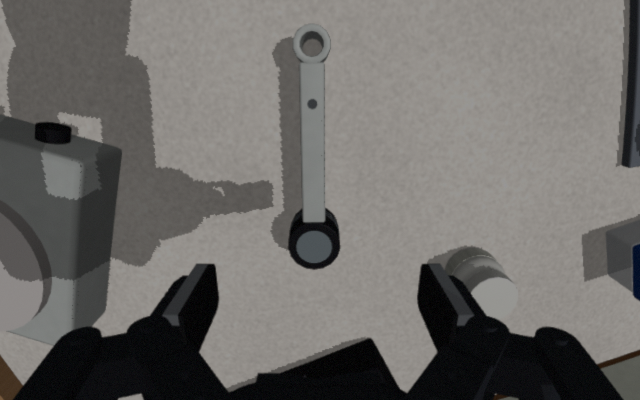

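The wrist view shows the sleeve top at (312,42), the barrel top at (314,247), and the jar well clear at the right, (480,275).

```bash
python3 -c "
from h import *
import pickle
c=pickle.load(open('w7.pkl','rb'));T=pickle.load(open('top0.pkl','rb'))
p=onz(c,[(314,247),(312,42)],.048);print(p,np.linalg.norm(p[0]-p[1]));d=p[0]-p[1];print(np.degrees(np.arctan2(d[1],d[0])),'bal',p[1]+.639*d)
print('jar',onz(T,[(419,151)],.06))
g=cv2.cvtColor(c['color'],cv2.COLOR_RGB2GRAY)
for r in(120,190):print(r,g[r,295:332])
go(.597,-.331,.06,72.4)"
```

```text
[[ 0.65369917 -0.34780818  0.048     ]
 [ 0.49006422 -0.29602002  0.048     ]] 0.17163453343206142
-17.56184655118179 bal [ 0.59462695 -0.32911265  0.048     ]
jar [[ 0.74567304 -0.20810012  0.06      ]]
120 [ 91  92  94  94  91  83 101 120 125 126 127 127 127 128 128 127 129 129
 129 130 129 129 129 130 131 129 117 125 123 115 136 144 144 146 145 144
 144]
190 [ 91  89  91  93  93  91  83  95 114 124 126 126 126 126 128 128 129 129
 128 129 129 129 129 129 129 129 127 128 123 117 140 145 145 144 145 144
 143]
t 10.72 at [ 597.9 -326.3  179.9] yang 72.1 F [-0.8  0.4  0.2] w 0.0855
shift [ -0.7  -4.8 119.9] turn [ 0.0007 -0.0014 -0.0046]
```

```bash
python3 -c "
from h import *
go(.5955,-.3295,.018,72.4)"
```

```text
t 10.72 at [ 597.9 -326.3  179.9] yang 72.1 F [-0.8  0.4  0.2] w 0.0855
shift [  1.1  -3.9 161.9] turn [ 0.0007 -0.0014 -0.0046]
```

Request:
{"fn": "step_arm", "kwargs": {"targets": [[[1,-3,35],[0,0,0]],[[1,-3,70],[0,0,0]],[[1,-3,100],[0,0,0]],[[1,-3,115],[0,0,0]],[[1,-3,120],[0,0,0]]]}}

```text
clock: 11.13
eef_pos: [0.5944, -0.3274, 0.0568]
orientation: [-0.003, 0.155, 0.988, 0.001]
contact_force: [-0.8, 0.4, -0.1]
width: 0.0857
```

Request:
{"fn": "step_arm", "kwargs": {"targets": [[[0,0,0],[0,0,0]],[[0,0,5],[0,0,0]],[[0,0,10],[0,0,0]],[[0,0,15],[0,0,0]],[[0,0,15],[0,0,0]]]}}

```text
clock: 11.55
eef_pos: [0.596, -0.3301, 0.0452]
orientation: [-0.0, 0.156, 0.988, 0.0]
contact_force: [-0.4, 0.5, 0.5]
width: 0.0857
```

```bash
python3 -c "
from h import *
go(.5955,-.3295,.018,72.4)
c=cam('wrist');s=cam('scene')
M=np.zeros((400,800,3),np.uint8)
M[:,:533]=cv2.resize(c['color'][160:400,160:480],(533,400))
M[:,533:]=cv2.resize(s['color'][130:220,155:215],(267,400))
save({'color':np.clip(M*1.5,0,255).astype(np.uint8)},'pics/w8.png')"
```

```text
t 11.55 at [ 596.  -330.1   45.2] yang 72.1 F [-0.4  0.5  0.5] w 0.0857
shift [ 0.7  0.4 27.2] turn [ 0.     -0.0003 -0.0055]
```

View pics/w8.png

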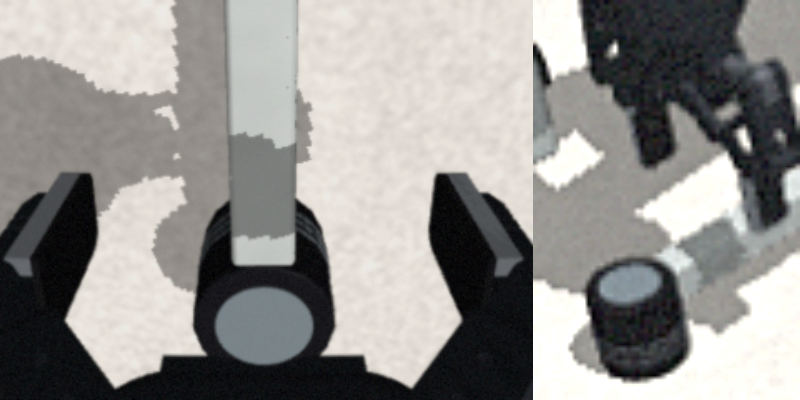

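The fingers straddle the bar but are still above it. I'll check where the pad centre projects along the bar.

```bash
python3 -c "
from h import *
c=cam('wrist');s=manip.observe();p=s['eef_pos'];q=s['orientation'];R=Ro.from_quat(np.r_[q[1:],q[0]]).as_matrix()
print('tool x',R[:,0], 'cam',-c['R'].T@c['t']-p)
for z in(.037,.048,.06,.07,.08):
  X=[[*(p+R@[a,b,0])[:2],z] for a in(-.011,.011) for b in(-.0425,.0425)]
  print(z,((proj(c,X)-[160,160])*1.667).round(0).tolist())
b=onz(c,[(160+265/1.667,160+325/1.667)],.048)[0];print('barrel',b,'dist TCP-barrel along', (p-b)@R[:,0],(p-b)@R[:,1])
"
```

```text
tool x [-9.51422041e-01  3.07888927e-01 -7.13304146e-04] cam [-0.07724489  0.02534801  0.156652  ]
0.037 [[128.0, 176.0], [395.0, 176.0], [123.0, 113.0], [400.0, 113.0]]
0.048 [[120.0, 194.0], [403.0, 194.0], [114.0, 128.0], [409.0, 128.0]]
0.06 [[111.0, 216.0], [412.0, 216.0], [104.0, 146.0], [419.0, 146.0]]
0.07 [[102.0, 237.0], [421.0, 237.0], [94.0, 164.0], [429.0, 164.0]]
0.08 [[92.0, 261.0], [431.0, 261.0], [82.0, 183.0], [440.0, 183.0]]
barrel [ 0.65408924 -0.34799967  0.048     ] dist TCP-barrel along 0.060315487264911954 -0.0011396142120307584
```

Request:
{"fn": "step_arm", "kwargs": {"targets": [[[1,1,10],[0,0,0]],[[1,1,20],[0,0,0]],[[1,1,28],[0,0,0]],[[1,1,33],[0,0,0]],[[1,1,33],[0,0,0]]]}}

```text
clock: 12.12
eef_pos: [0.5944, -0.3284, 0.0102]
orientation: [-0.002, 0.156, 0.988, 0.001]
contact_force: [-0.5, -0.4, 0.5]
width: 0.0852
```

Request:
{"fn": "step_arm", "kwargs": {"targets": [[[0,0,0],[0,0,0]],[[0,0,0],[0,0,0]],[[0,0,0],[0,0,0]],[[0,0,0],[0,0,0]],[[0,0,0],[0,0,0]]], "jaw": 255, "newtons": 60}}

```text
clock: 12.53
eef_pos: [0.5958, -0.3292, 0.0129]
orientation: [0.0, 0.156, 0.988, -0.0]
contact_force: [0.6, -0.2, 0.1]
width: 0.0256
```

Request:
{"fn": "step_arm", "kwargs": {"targets": [[[0,0,0],[0,0,0]],[[0,0,0],[0,0,0]],[[0,0,0],[0,0,0]],[[0,0,0],[0,0,0]]]}}

```text
clock: 12.87
eef_pos: [0.5958, -0.3294, 0.013]
orientation: [0.0, 0.156, 0.988, -0.0]
contact_force: [-1.5, -0.5, 4.0]
width: 0.0191
```

Request:
{"fn": "step_arm", "kwargs": {"targets": [[[0,0,-5],[0,0,0]],[[0,0,-20],[0,0,0]],[[0,0,-45],[0,0,0]],[[0,0,-70],[0,0,0]],[[0,0,-85],[0,0,0]]], "newtons": 80}}

```text
clock: 13.28
eef_pos: [0.5957, -0.3289, 0.0986]
orientation: [0.0, 0.156, 0.988, 0.0]
contact_force: [0.5, -0.1, -3.9]
width: 0.0185
```

Request:
{"fn": "step_arm", "kwargs": {"targets": [[[0,0,-5],[0,0,0]],[[0,0,-8],[0,0,0]],[[0,0,-8],[0,0,0]],[[0,0,-8],[0,0,0]],[[0,0,-8],[0,0,0]]]}}

```text
clock: 13.7
eef_pos: [0.5946, -0.3285, 0.1035]
orientation: [-0.002, 0.156, 0.988, 0.001]
contact_force: [-0.3, 0.7, -4.6]
width: 0.0182
```

```bash
python3 -c "
from h import *
print(manip.observe()['moment'].round(3))
# stand: post (.4955,.0465) seat (.661,.021): balance = post+.639*(seat-post)
b=np.array([.4955,.0465])+.639*(np.array([.661,.021])-[.4955,.0465]);print(b)
go(b[0],b[1],.105,72.5+17.5-8.5)"
```

```text
[ 0.     0.022 -0.035]
[0.6012545 0.0302055]
t 13.70 at [ 594.6 -328.5  103.5] yang 72.1 F [-0.3  0.7 -4.6] w 0.0182
shift [104.1 343.3  -0.9] turn [ 0.001  -0.0034 -0.1645]
```

Request:
{"fn": "step_arm", "kwargs": {"targets": [[[3,10,0],[0,0,0]],[[9,30,0],[0,0,-0.02]],[[18,58,0],[0,0,-0.05]],[[27,88,0],[0,0,-0.08]],[[36,118,0],[0,0,-0.11]]]}}

```text
clock: 14.12
eef_pos: [0.5969, -0.2038, 0.1046]
orientation: [-0.001, 0.101, 0.995, 0.0]
contact_force: [0.9, -0.1, -4.5]
width: 0.0184
```

```bash
python3 -c "
from h import *
go(.6013,.0302,.105,81.5)"
```

```text
t 14.12 at [ 596.9 -203.8  104.6] yang 78.4 F [ 0.9 -0.1 -4.5] w 0.0184
shift [ 4.270e+01  2.301e+02 -2.000e-01] turn [ 0.0008 -0.0015 -0.054 ]
```

Request:
{"fn": "step_arm", "kwargs": {"targets": [[[6,30,0],[0,0,-0.01]],[[11,60,0],[0,0,-0.02]],[[17,92,0],[0,0,-0.03]],[[23,124,0],[0,0,-0.045]],[[29,156,0],[0,0,-0.055]]]}}

```text
clock: 14.53
eef_pos: [0.5998, -0.0447, 0.1049]
orientation: [-0.001, 0.074, 0.997, 0.0]
contact_force: [0.3, 0.2, -4.4]
width: 0.0186
```

```bash
python3 -c "
from h import *
go(.6013,.0302,.105,81.5)"
```

```text
t 14.53 at [599.8 -44.7 104.9] yang 81.6 F [ 0.3  0.2 -4.4] w 0.0186
shift [ 9.5 74.3 -0.1] turn [ 0.0003 -0.0012  0.0012]
```

Request:
{"fn": "step_arm", "kwargs": {"targets": [[[3,26,0],[0,0,0]],[[6,48,0],[0,0,0]],[[8,63,0],[0,0,0]],[[9,71,0],[0,0,0]],[[9,74,0],[0,0,0]]]}}

```text
clock: 14.95
eef_pos: [0.602, 0.0292, 0.105]
orientation: [-0.001, 0.073, 0.997, 0.0]
contact_force: [-0.1, 0.1, -5.0]
width: 0.0181
```

Request:
{"fn": "step_arm", "kwargs": {"targets": [[[0,0,0],[0,0,0]],[[0,0,0],[0,0,0]],[[0,0,0],[0,0,0]],[[0,0,0],[0,0,0]],[[0,0,0],[0,0,0]]]}}

```text
clock: 15.37
eef_pos: [0.6026, 0.0266, 0.1054]
orientation: [-0.0, 0.074, 0.997, -0.0]
contact_force: [0.5, 1.0, -5.4]
width: 0.0181
```

```bash
python3 -c "
from h import *
import pickle
go(.6013,.0302,.105,81.5)
c=cam('wrist');s=cam('scene');t=cam('top');pickle.dump((c,s,t),open('f.pkl','wb'))
M=np.zeros((600,800,3),np.uint8)
M[:320,:]=cv2.resize(s['color'][170:282,270:410],(800,640))[60:380]
M[320:600,:448]=cv2.resize(c['color'],(448,280))
M[320:600,450:800]=cv2.resize(t['color'][140:260,260:410],(350,280))
save({'color':np.clip(M*1.5,0,255).astype(np.uint8)},'pics/w9.png')"
```

```text
t 15.37 at [602.6  26.6 105.4] yang 81.5 F [ 0.5  1.  -5.4] w 0.0181
shift [1.8 3.4 0.4] turn [-0.0002 -0.0001 -0.0007]
```

View pics/w9.png

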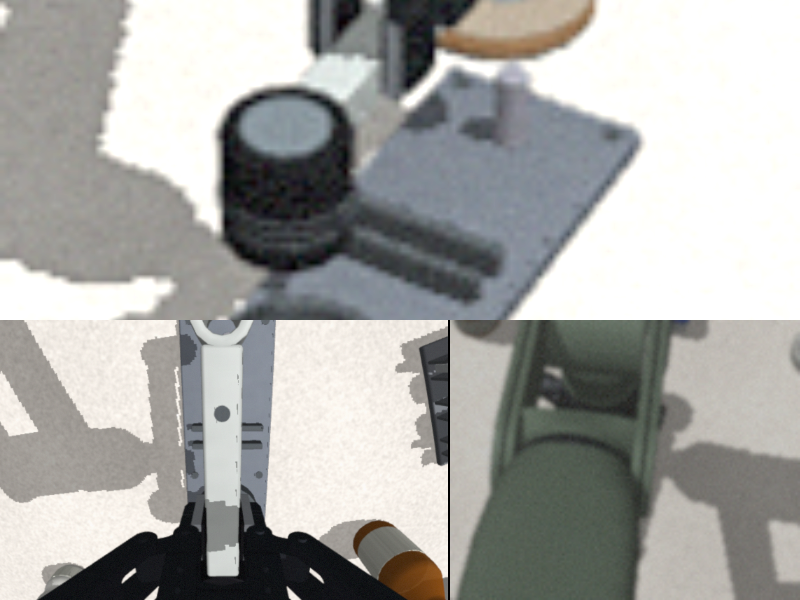

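The arm is held level over the stand (barrel top at scene px ≈ (320,203), sleeve rim end at wrist px ≈ (317,35)). Numeric check of alignment follows.

```bash
python3 - <<'E'
from h import *
import pickle
np.set_printoptions(precision=4,suppress=True)
c,s,t=pickle.load(open('f.pkl','rb'))
b=onz(s,[(270+287/5.714,170+187/5.714)],.14)[0];print("barrel top(scene)",b)
g=cv2.cvtColor(c["color"],cv2.COLOR_RGB2GRAY); m=(g>115).astype(np.uint8)
for r in(60,120,180,240,330): print(r,"".join("#" if v>105 else "." for v in g[r,270:370]))
for r in (0,10,20,30,40): print(r,g[r,270:366:4])
# plate bottom of barrel in scene, silhouettes
print("proj expected barrel top over seat",proj(s,[[.661,.021,.14],[.661,.021,.0924]]),"wrist sleeve near edge",proj(c,[[*(np.array([.4955,.0465])+.015*np.array([.988,-.152])),.14]]))
# stand groove/cheek & post in scene as check
print("post scene",onz(s,[(270+512/5.714,170+(73+60)/5.714)],.047))
print(manip.observe()["moment"])
E
```

```text
barrel top(scene) [0.6639 0.0191 0.14  ]
60 ...................#########################################################........................
120 ....................########################################################........................
180 ......................#####################################################.........................
240 ........................#################################################...........................
330 ................................#######################################.............................
0 [ 64 136 144 151 152  85  81  56  69  92  93  92  94  93  93  76  55  53
  55 135 143 150 153  96]
10 [ 87  72 136 142 149 150 108  90  91  91  92  92  91  93  93  95  94  73
 138 144 151 152  95  96]
20 [ 89  90  87 130 137 141 145 149 148 135 107  89  80 107 126 140 143 144
 148 150 147  91  93  94]
30 [ 55  55  89  89  54  59 132 138 140 140 141 143 144 143 143 145 145 144
  83  73  93  93  94  95]
40 [ 56  54  57  87  84 128 143 144 143 145 145 145 145 148 147 150 150 150
 147 121  94  95  94  94]
proj expected barrel top over seat [[321.66   202.0667]
 [321.894  219.912 ]] wrist sleeve near edge [[327.706   42.1663]]
post scene [[0.4962 0.0479 0.047 ]]
[ 0.0138  0.0222 -0.022 ]
```

Request:
{"fn": "step_arm", "kwargs": {"targets": [[[1,2,0],[0,0,0]],[[2,4,0],[0,0,0]],[[2,4,0],[0,0,0]],[[2,4,0],[0,0,0]],[[2,4,0],[0,0,0]]]}}

```text
clock: 15.93
eef_pos: [0.6012, 0.0318, 0.1054]
orientation: [0.0, 0.074, 0.997, -0.0]
contact_force: [0.1, 0.3, -4.9]
width: 0.0182
```

Request:
{"fn": "step_arm", "kwargs": {"targets": [[[0,0,0],[0,0,0]],[[0,0,0],[0,0,0]],[[0,0,0],[0,0,0]],[[0,0,0],[0,0,0]],[[0,0,0],[0,0,0]]]}}

```text
clock: 16.35
eef_pos: [0.6012, 0.0317, 0.1054]
orientation: [0.0, 0.074, 0.997, -0.0]
contact_force: [-0.7, -0.5, -3.9]
width: 0.0184
```

```bash
python3 - <<'E'
from h import *
np.set_printoptions(precision=4,suppress=True)
go(.6013,.031,.105,81.5); c=cam('wrist'); s=cam('scene')
g=cv2.cvtColor(c["color"],cv2.COLOR_RGB2GRAY)
for r in(60,100,150,200):
    k=np.where(g[r,270:380]>105)[0]+270; a,b=k[0]-.5,k[-1]+.5
    o,d=ray(c,[(a,r),(b,r)])          # height where the edge rays are 20 mm apart
    z=o[2]+.02/np.linalg.norm(d[0]/-d[0,2]-d[1]/-d[1,2])*-1
    print(r,a,b,"z %.4f"%z,"centre",onz(c,[((a+b)/2,r)],.14)[0])
for r in (8,14): 
    k=np.where(g[r,250:380]>120)[0]+250; print("ring row",r,k[0],k[-1])
print("col near edge",g[15:60:2,316]); 
print("want",proj(c,[[*(np.array([.4955,.0465])+.015*np.array([.988,-.152])),.14],[.4955,.0465,.14]]))
# barrel: dark mask near expected place in scene
h=cv2.cvtColor(s["color"],cv2.COLOR_RGB2HSV)
print("expected",proj(s,[[.661,.022,.14]])); print(g.shape)
G=cv2.cvtColor(s["color"],cv2.COLOR_RGB2GRAY)[190:222,300:345]
n,l,st,ce=cv2.connectedComponentsWithStats(((G>65)&(G<110)).astype(np.uint8))
print(np.c_[st[1:],ce[1:]+[300,190]][st[1:,4]>40])
E
```

```text
t 16.35 at [601.2  31.7 105.4] yang 81.5 F [-0.7 -0.5 -3.9] w 0.0184
shift [-0.2 -0.7  0.4] turn [-0.0001  0.      0.0005]
60 288.5 346.5 z 0.1333 centre [0.5139 0.0451 0.14  ]
100 289.5 345.5 z 0.1325 centre [0.5265 0.0432 0.14  ]
150 290.5 344.5 z 0.1329 centre [0.5433 0.0407 0.14  ]
200 291.5 379.5 z 0.1864 centre [0.5625 0.0445 0.14  ]
ring row 8 276 357
ring row 14 279 354
col near edge [ 92  91  91  99 142 145 145 145 143 141 139 136 143 146 147 147 147 146
 146 146 146 145 146]
want [[313.1737  49.0864]
 [313.2742  -0.932 ]]
expected [[322.1253 202.1839]]
(400, 640)
[[ 33.       0.      12.      30.     230.     339.287  206.0391]
 [ 15.       7.      16.      11.     134.     322.2985 202.3209]
 [  0.      21.       9.      11.      55.     302.6545 217.5636]]
```

```bash
python3 -c "
from h import *
print(manip.job_done()); s=manip.observe(); print(s['clock'],s['width'],s['contact_force'])"
```

```text
the job is handed in; nothing more can be done
None
the job is handed in; nothing more can be done
```

The job is handed in at about 16.4 s of the 64 s. The insert stands released in the rack, and the condenser arm is held level over the stand. The hand-in gives no verdict, so the checks below are my own.

- **Insert:** I moved the stage insert from the groove to the rack's +44 mm slot. It stands upright on the slot floor. The wrist camera puts it at x ≈ 46 mm, y ≈ 0.5 mm in the rack's frame, and the rack and spare looked undisturbed.
- **Condenser arm:** I gripped the bar about 1 mm from its balance point (TCP 60.3 mm from the barrel axis, 61.4 mm specified).
    - **Alignment:** the last check put the barrel within about 1 mm of the seat axis and the sleeve within about 2 mm of the post axis.
    - **Height and level:** the sleeve foot is about 45 mm above the post top. The bar height was constant within 1 mm over the 30 mm I could measure, and the load reads about 0.5 kg.

**Failures and disagreements:**
- **First grasp:** the first grasp on the insert closed just above it, because the fingertips sit about 30 mm higher than the TCP reading and stated tool geometry imply. I set heights from the camera views and contact after that.
- **Camera disagreement:** the top and wrist cameras disagreed by up to 5 mm on the stand and rack positions in y. I used values in between.
- **Top view:** the robot arm blocked the top camera at the end, so the final check rests on the wrist and scene cameras. The last two reads of one threshold mask (row 200, ring) were not usable as measurements.

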